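Line the dog-food canisters up by height beside the cabinet

ROBOT

A 6-joint arm with a two-finger parallel gripper is mounted at the origin on the work surface. World frame = base frame: x ahead of the robot, y to its left, z up, the work surface at z = 0. Lengths are in m, angles in rad, forces in N, time in s.
With the tool pointing down it reaches from about 0.4 to 0.825 m from the base axis. Payload 7 kg.
Tool frame: the origin (TCP) lies where the fingers leave the gripper's body, on its centre line; the fingertips stand 66 mm ahead of it and the grasp point (between the pads) lies 47 mm ahead of it (grasp_offset is the distance from the TCP to the grasp point, in m); z points along the fingers, y is the direction in which the jaws open and shut (so a half turn about z gives the same grasp; the last joint's range is limited). The gripper opens to 88 mm and grips with 3 to 60 N. Pads are 19 mm wide; open, the fingers measure 130 mm over their backs; the gripper's body (78 mm by 193 mm) begins 47 mm behind the grasp point.
Start: joints at [-0.921, 0.359, 0.012, 0, -1.224, -0.288], TCP at [0.239, -0.631, 0.292] pointing down, gripper open.
Joint ranges: [-3.07, 3.07], [-1.43, 2.12], [-1.02, 1.25], [-3.03, 1.67], [-3.05, -0], [-3.03, 3.03]. Speed limits (rad/s): [2.39, 2.39, 3.01, 3.14, 3.14, 3.14].

INTERFACE

Orientations are given as a rotation vector (axis times angle).
In Python, from station import * gives the robot as it stands.
- The arm moves only by the shell command python3 -m crank 'ROWS' [OPENING]. ROWS is JSON, a list of rows, each a list of 6 numbers: the shift along the tool's x, y, z in mm, then the turn, a rotation vector about the tool's x, y, z in degrees. In form: [[tx, ty, tz, ax, ay, az], ...]. A call has 1 to 20 rows; each row is the pose to reach, as a shift and turn from the pose commanded when the call began, along the tool's axes at that moment; what a row does not reach only later rows make up. A row lasts 1/10 s, in which the tool goes at most 50 mm and 8.59 degrees, less where a joint would pass 70% of its speed; a pose out of reach is approached as far as the arm can. A call with a gripper value outside its range is refused whole. OPENING is the opening, from 0 (shut) to 1 (fully open), set as the call begins (- or left out, the last holds). The fingers move at their own pace and stop on an object; the grip force is fixed at half the most. Time passes only in rows, so rows that repeat a pose let the fingers close. It gives the time, the measured TCP pose, the force and the opening at its end, in the units of the state.
- observe(): the state, without advancing time (a new reading comes with each control period).
- read_camera(name): name is "scene" or "top" or "wrist"; returns a dict with "frame" (480x640x3 uint8, red, green, blue), "range_z" (480x640 float32, m along the optical axis (not along the pixel's ray), 0 where there is no reading), "intrinsics" (3x3 intrinsics, pixels), "dist" ([k1, k2, p1, p2, k3] as OpenCV has them; the pictures are not rectified), "T" (4x4, takes a point from camera to world coordinates); the wrist camera has in their place "hand_eye" (4x4, takes a point from camera to tool coordinates, whose origin is the TCP and whose axes are the flange's). Camera axes: x right, y up, looking along -z (the intrinsics and any distortion apply to the point x, -y, -z); pixel columns grow to the right and rows downward; lengths in m; the calibration is good to about 2 mm. A picture is of the moment at which its call begins: read the wrist's pose just before it.
- job_done(): hands the job in, once; it reports no verdict.
Trained networks look in the newest picture that a camera, given by its name, has taken for a name from the list of things; names that differ only in an ending like _2 or _b are one class to them, and where a whole thing is asked for, a point or a joint stands for the part that bears it (a point fixed in the world has none). Each returns a list of dicts, best first, with "conf" (0 to 1); they miss things now and then, are a little off and sometimes report something else, mostly with a low value. They report only what shows in the picture. A call takes as long as a camera call. They do not tell look-alikes from the thing itself.
- look_for(thing, camera): "rect" ([left, top, width, height] in pixels, round what is visible of it).
- landmark_of(thing, camera): "centre" ([column, row] in pixels: a listed point, or the origin of a listed thing).
The state is a dict: "t": time; "joint_pos": joint angles; "joint_velocities": joint speeds; "tau": joint torques, N m; "tool_pos": TCP position; "tcp_rot": TCP orientation; "force": force on the tool from outside, world axes, zero at the start; "ft_torque": the same for the moment, N m; "finger_gap": finger opening in m.
Only numpy, scipy, OpenCV 4.12 (cv2) and the standard library are available. Lean on these libraries where they do the work, as an engineer would, in place of code of your own. Each camera call takes 0.05 s, during which the arm holds its last target. There are 200 camera calls.

TASK

Take the four steel dog-food canisters out of the boot tray and set them down gently, upright, on the dark riser shelf, one centred on each cork pad, in order of height: the tallest at the end nearest the white cabinet, stepping down to the shortest at the far end. Keep the canisters from tipping over, and leave the white mug standing where it is.

Things in the scene. Friction and masses are not known exactly. Their poses are not given: they have to be found in the camera images.
- canister_150_center (a point): the tallest and widest of 4 plain steel canisters, upright in the tray (floor 5 mm, rim 25 mm up): 88 mm across, 114 mm high to its lid (screwed tight), 150 mm with the round wooden lifting knob at the lid's centre: neck 20 mm across, 13 mm high, then head 32 mm across, 23 mm high. Site on the axis, half-way up (75 mm above the underside); middle of the knob's head 63 mm above the point. z up. 0.5 kg
- canister_128_center (a point): the second tallest of 4 plain steel canisters, upright in the tray (floor 5 mm, rim 25 mm up): 76 mm across, 92 mm high to its lid (screwed tight), 128 mm with the round wooden lifting knob at the lid's centre: neck 20 mm across, 13 mm high, then head 32 mm across, 23 mm high. Site on the axis, half-way up (64 mm above the underside); middle of the knob's head 52 mm above the point. z up. 0.36 kg
- canister_106_center (a point): the third tallest of 4 plain steel canisters, upright in the tray (floor 5 mm, rim 25 mm up): 64 mm across, 70 mm high to its lid (screwed tight), 106 mm with the round wooden lifting knob at the lid's centre: neck 20 mm across, 13 mm high, then head 32 mm across, 23 mm high. Site on the axis, half-way up (53 mm above the underside); middle of the knob's head 41 mm above the point. z up. 0.24 kg
- canister_84_center (a point): the shortest and narrowest of 4 plain steel canisters, upright in the tray (floor 5 mm, rim 25 mm up): 52 mm across, 48 mm high to its lid (screwed tight), 84 mm with the round wooden lifting knob at the lid's centre: neck 20 mm across, 13 mm high, then head 32 mm across, 23 mm high. Site on the axis, half-way up (42 mm above the underside); middle of the knob's head 30 mm above the point. z up. 0.15 kg
- pad_a: the leftmost pad (+y end of the riser): round cork pad, 80 mm across, one of four alike in a row at 105 mm spacing on a low, fixed dark wooden riser shelf (460 x 115 mm, top 40 mm above the bench). Origin at the centre of the pad's upper face (42 mm above the bench), z up, y along the riser towards its left end
- pad_b: the second pad from the left: round cork pad, 80 mm across, one of four alike in a row at 105 mm spacing on a low, fixed dark wooden riser shelf (460 x 115 mm, top 40 mm above the bench). Origin at the centre of the pad's upper face (42 mm above the bench), z up, y along the riser towards its left end
- pad_c: the third pad from the left: round cork pad, 80 mm across, one of four alike in a row at 105 mm spacing on a low, fixed dark wooden riser shelf (460 x 115 mm, top 40 mm above the bench). Origin at the centre of the pad's upper face (42 mm above the bench), z up, y along the riser towards its left end
- pad_d: the rightmost pad (-y end of the riser): round cork pad, 80 mm across, one of four alike in a row at 105 mm spacing on a low, fixed dark wooden riser shelf (460 x 115 mm, top 40 mm above the bench). Origin at the centre of the pad's upper face (42 mm above the bench), z up, y along the riser towards its left end
- cabinet_front (a point): middle of the lower front edge of the small fixed white cabinet (200 x 220 mm, 214 mm high with its wooden top, its swing door a little open towards the robot), which stands beyond either the left (+y) or the right (-y) end of the riser; a crate of logs stands beyond the other. The sign of the point's y tells which
- mug: white ceramic mug, 76 mm across, 88 mm high, side handle about 30 mm out on its own +y side; stands in the boot tray in the same row as the canisters and is to be left there. Origin at the centre of its underside, z up
Not all that is in view belongs to the job. Leave any blue, purple or yellow look-alike of the part that bears canister_128_center alone.

How it is judged:
At the end, for the whole second after the job is handed in: Each canister stands upright (within about 5 degrees), released and at rest, on its own cork pad, its axis within 15 mm of the pad's centre; from the pad nearest the cabinet to the farthest the canisters are 150, 128, 106 and 84 mm tall (angle between each of canister_150_center, canister_128_center, canister_106_center, canister_84_center's own z axis and vertical below 0.08 rad and linear speed of each of canister_150, canister_128, canister_106, canister_84 below 0.02 m/s and angular speed of each of canister_150, canister_128, canister_106, canister_84 below 0.2 rad/s and ((world y of cabinet_front above 0 m and horizontal distance between canister_150_center and pad_a below 0.015 m and z of canister_150_center in the frame of pad_a between 0.069 and 0.081 m and horizontal distance between canister_128_center and pad_b below 0.015 m and z of canister_128_center in the frame of pad_b between 0.058 and 0.07 m and horizontal distance between canister_106_center and pad_c below 0.015 m and z of canister_106_center in the frame of pad_c between 0.047 and 0.059 m and horizontal distance between canister_84_center and pad_d below 0.015 m and z of canister_84_center in the frame of pad_d between 0.036 and 0.048 m) or (world y of cabinet_front below 0 m and horizontal distance between canister_150_center and pad_d below 0.015 m and z of canister_150_center in the frame of pad_d between 0.069 and 0.081 m and horizontal distance between canister_128_center and pad_c below 0.015 m and z of canister_128_center in the frame of pad_c between 0.058 and 0.07 m and horizontal distance between canister_106_center and pad_b below 0.015 m and z of canister_106_center in the frame of pad_b between 0.047 and 0.059 m and horizontal distance between canister_84_center and pad_a below 0.015 m and z of canister_84_center in the frame of pad_a between 0.036 and 0.048 m))); the robot touches nothing.
It fails at once if a canister is tipped over (leans more than 40 degrees) (angle between any of canister_150_center, canister_128_center, canister_106_center, canister_84_center's own z axis and vertical above 0.7 rad).
It fails at once if the mug is knocked (moved more than 25 mm or leaning more than 25 degrees) (distance of mug from where it was at the start of the episode above 0.025 m or angle between mug's own z axis and vertical above 0.44 rad).
It fails at once if a canister is dropped on a pad (faster than 0.45 m/s within the last 20 mm above it) ((horizontal distance between canister_150_center and pad_a below 0.05 m and z of canister_150_center in the frame of pad_a below 0.095 m and linear speed of canister_150 above 0.45 m/s) or (horizontal distance between canister_150_center and pad_b below 0.05 m and z of canister_150_center in the frame of pad_b below 0.095 m and linear speed of canister_150 above 0.45 m/s) or (horizontal distance between canister_150_center and pad_c below 0.05 m and z of canister_150_center in the frame of pad_c below 0.095 m and linear speed of canister_150 above 0.45 m/s) or (horizontal distance between canister_150_center and pad_d below 0.05 m and z of canister_150_center in the frame of pad_d below 0.095 m and linear speed of canister_150 above 0.45 m/s) or (horizontal distance between canister_128_center and pad_a below 0.05 m and z of canister_128_center in the frame of pad_a below 0.084 m and linear speed of canister_128 above 0.45 m/s) or (horizontal distance between canister_128_center and pad_b below 0.05 m and z of canister_128_center in the frame of pad_b below 0.084 m and linear speed of canister_128 above 0.45 m/s) or (horizontal distance between canister_128_center and pad_c below 0.05 m and z of canister_128_center in the frame of pad_c below 0.084 m and linear speed of canister_128 above 0.45 m/s) or (horizontal distance between canister_128_center and pad_d below 0.05 m and z of canister_128_center in the frame of pad_d below 0.084 m and linear speed of canister_128 above 0.45 m/s) or (horizontal distance between canister_106_center and pad_a below 0.05 m and z of canister_106_center in the frame of pad_a below 0.073 m and linear speed of canister_106 above 0.45 m/s) or (horizontal distance between canister_106_center and pad_b below 0.05 m and z of canister_106_center in the frame of pad_b below 0.073 m and linear speed of canister_106 above 0.45 m/s) or (horizontal distance between canister_106_center and pad_c below 0.05 m and z of canister_106_center in the frame of pad_c below 0.073 m and linear speed of canister_106 above 0.45 m/s) or (horizontal distance between canister_106_center and pad_d below 0.05 m and z of canister_106_center in the frame of pad_d below 0.073 m and linear speed of canister_106 above 0.45 m/s) or (horizontal distance between canister_84_center and pad_a below 0.05 m and z of canister_84_center in the frame of pad_a below 0.062 m and linear speed of canister_84 above 0.45 m/s) or (horizontal distance between canister_84_center and pad_b below 0.05 m and z of canister_84_center in the frame of pad_b below 0.062 m and linear speed of canister_84 above 0.45 m/s) or (horizontal distance between canister_84_center and pad_c below 0.05 m and z of canister_84_center in the frame of pad_c below 0.062 m and linear speed of canister_84 above 0.45 m/s) or (horizontal distance between canister_84_center and pad_d below 0.05 m and z of canister_84_center in the frame of pad_d below 0.062 m and linear speed of canister_84 above 0.45 m/s)).
It also fails if it takes over 120 s, if anything falls off the work surface, if the arm or the gripper's body presses on something with over 40 N, if the wrist force passes 120 N, or if a joint passes its speed limit or range.

## Working session

There is one attempt and no reset: what is moved stays moved. The work goes in short steps, Python scripts to look and compute and a shell command to move; the robot and the scene stay as the last step left them, time stands still between calls to the robot, and variables do not carry over. Pictures are saved under pics/ and viewed, on a budget of 14 in all, crops included, one or two more only if the job needs it, and the job is handed in when it is done.

```bash
mkdir -p pics
cat > h.py <<'E'
from station import *
import numpy as np, cv2
from scipy.spatial.transform import Rotation as R
def cloud(c,T):
    K=np.array(c["intrinsics"]);z=c["range_z"];h,w=z.shape
    u,v=np.meshgrid(np.arange(w),np.arange(h))
    p=cv2.undistortPoints(np.stack([u,v],-1).reshape(-1,1,2).astype(np.float64),K,np.array(c["dist"])).reshape(h,w,2)
    P=np.stack([p[...,0]*z,-p[...,1]*z,-z,np.ones_like(z)],-1)
    W=(P@np.array(T).T)[...,:3]; W[z==0]=np.nan
    return W
def save(c,n): cv2.imwrite(f"pics/{n}.png",c["frame"][...,::-1])
E
python3 - <<'E'
from h import *
s=observe(); print({k:np.round(v,3) for k,v in s.items()}); print(R.from_rotvec(s["tcp_rot"]).as_matrix().round(3))
for n in("top","scene"):
    c=read_camera(n); save(c,n); W=cloud(c,c["T"]); np.save(n+".npy",W); print(n,np.array(c["T"]).round(3).tolist())
    for t in ["canister_150_center","canister_128_center","canister_106_center","canister_84_center","pad_a","pad_d","cabinet_front","mug"]:
        for d in landmark_of(t,n)[:4]:
            u,v=np.round(d["centre"]).astype(int); print(t,(u,v),round(d["conf"],2),W[min(max(v,0),479),min(max(u,0),639)].round(3))
E
```

```text
{'t': np.float64(0.0), 'joint_pos': array([-0.921,  0.359,  0.011, -0.   , -1.224, -0.288]), 'joint_velocities': array([-0.   ,  0.   , -0.001,  0.   ,  0.   , -0.001]), 'tau': array([-1.0000e-03, -5.8272e+01,  2.9306e+01,  6.9970e+00,  7.0000e-03,
       -0.0000e+00]), 'tool_pos': array([ 0.239, -0.631,  0.291]), 'tcp_rot': array([ 5.65e-01, -3.09e+00, -2.00e-03]), 'force': array([ 0.453,  0.127, -0.023]), 'ft_torque': array([-0.001, -0.018,  0.007]), 'finger_gap': np.float64(0.087)}
[[-0.935 -0.354 -0.001]
 [-0.354  0.935  0.001]
 [ 0.     0.002 -1.   ]]
top [[-0.008, 0.995, -0.097, 0.308], [-1.0, -0.007, 0.005, -0.086], [0.004, 0.097, 0.995, 1.686], [0.0, 0.0, 0.0, 1.0]]
canister_150_center (np.int64(185), np.int64(262)) 0.87 [0.388 0.29  0.152]
canister_128_center (np.int64(446), np.int64(249)) 0.79 [ 0.423 -0.467  0.108]
canister_128_center (np.int64(384), np.int64(252)) 0.73 [ 0.414 -0.28   0.136]
canister_128_center (np.int64(493), np.int64(244)) 0.55 [ 0.395 -0.441  0.616]
canister_128_center (np.int64(444), np.int64(295)) 0.53 [ 0.296 -0.316  0.706]
canister_106_center (np.i
[... 1243 characters left out ...]
76)) 0.71 [ 0.452 -0.592  0.081]
canister_128_center (np.int64(291), np.int64(212)) 0.7 [ 0.456 -0.258  0.088]
canister_106_center (np.int64(313), np.int64(235)) 0.87 [ 0.472 -0.142  0.07 ]
canister_84_center (np.int64(408), np.int64(284)) 0.72 [0.441 0.18  0.068]
pad_a (np.int64(328), np.int64(321)) 0.93 [0.659 0.117 0.043]
pad_a (np.int64(272), np.int64(278)) 0.83 [ 0.654 -0.105  0.038]
pad_a (np.int64(299), np.int64(298)) 0.8 [0.654 0.005 0.038]
pad_d (np.int64(328), np.int64(321)) 0.93 [0.659 0.117 0.043]
pad_d (np.int64(272), np.int64(278)) 0.83 [ 0.654 -0.105  0.038]
pad_d (np.int64(299), np.int64(298)) 0.8 [0.654 0.005 0.038]
mug (np.int64(357), np.int64(270)) 0.79 [0.469 0.031 0.041]
```

View pics/top.png

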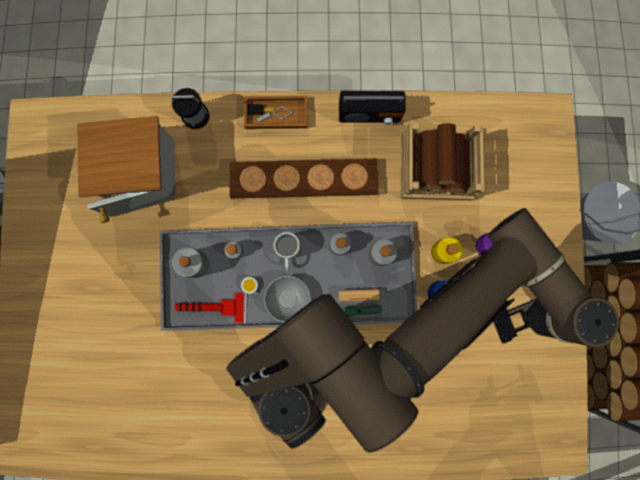

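View pics/scene.png

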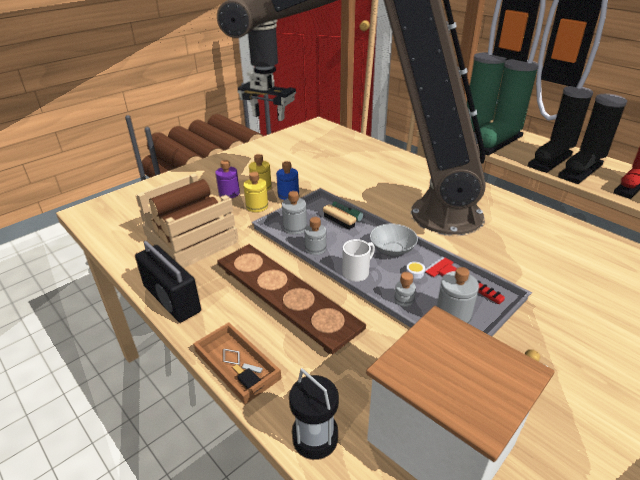

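The top view shows the tray row: the 150 at (185,262), the 84 at (232,250), the mug at (288,245), the 106 at (341,243) and the 128 at (384,252). The pads run from pad_a at (253,178) to pad_d at (356,176). The cabinet is on the +y side, so 150→a, 128→b, 106→c and 84→d. The scene view confirms this, and the blue, purple and yellow look-alikes stand outside the tray.

```bash
cat > meas.py <<'E'
from h import *
from scipy.optimize import least_squares
def circ(P):
    f=lambda q:np.hypot(P[:,0]-q[0],P[:,1]-q[1])-.016
    r=least_squares(f,[*P[:,:2].mean(0)],loss="soft_l1",f_scale=.002); return r.x
if __name__=="__main__":
  can={150:(.388,.29),128:(.414,-.28),106:(.443,-.143),84:(.42,.161)}
  for n in("top","scene"):
    W=np.load(n+".npy").reshape(-1,3); W=W[~np.isnan(W[:,0])]
    for h,(x,y) in can.items():
        d=np.hypot(W[:,0]-x,W[:,1]-y)<.04
        P=W[d&(W[:,2]>h/1000-.018)&(W[:,2]<h/1000+.03)]
        t=P[P[:,2]>h/1000-.003]
        if len(t)<3: print(n,h,"few",len(P));continue
        print(n,h,len(P),"ztop",np.median(t[:,2]).round(4),"top box mid",((t.max(0)+t.min(0))/2)[:2].round(4),"mean",t.mean(0)[:2].round(4))
    img=cv2.imread(f"pics/{n}.png").astype(int); hsv=cv2.cvtColor(img.astype(np.uint8),cv2.COLOR_BGR2HSV)
    V=np.load(n+".npy")
    m=(V[...,2]>.03)&(V[...,2]<.055)&(V[...,0]>.58)&(V[...,0]<.73)&(abs(V[...,1]+.05)<.25)&(hsv[...,2]>140)
    k,l,st,_=cv2.connectedComponentsWithStats(m.astype(np.uint8))
    for i in range(1,k):
        if st[i,4]>60:
            p=V[l==i]; print(n,"pad",st[i,4],((p.max(0)+p.min(0))/2).round(4),np.median(p,0).round(4),(np.ptp(p,0)).round(3))
E
python3 meas.py
```

```text
top 150 109 ztop 0.1546 top box mid [0.391  0.2931] mean [0.3907 0.292 ]
top 128 91 ztop 0.1317 top box mid [ 0.4185 -0.2845] mean [ 0.4188 -0.284 ]
top 106 96 ztop 0.1109 top box mid [ 0.4464 -0.1573] mean [ 0.4463 -0.1575]
top 84 96 ztop 0.0893 top box mid [0.4311 0.1687] mean [0.4311 0.169 ]
top pad 484 [ 0.6549 -0.0981  0.0427] [ 0.654  -0.0981  0.0417] [0.077 0.074 0.023]
top pad 481 [ 0.6568 -0.2032  0.0421] [ 0.6562 -0.2031  0.0419] [0.077 0.075 0.022]
top pad 373 [0.6511 0.1119 0.042 ] [0.6514 0.1119 0.0425] [0.074 0.075 0.022]
top pad 385 [0.6527 0.0073 0.0418] [0.6537 0.007  0.0421] [0.074 0.075 0.021]
scene 150 164 ztop 0.1523 top box mid [0.3952 0.2922] mean [0.3969 0.2939]
scene 128 89 ztop 0.1278 top box mid [ 0.4235 -0.2827] mean [ 0.4247 -0.2831]
scene 106 105 ztop 0.1061 top box mid [ 0.4529 -0.1554] mean [ 0.4519 -0.1559]
scene 84 146 ztop 0.0865 top box mid [0.4347 0.1683] mean [0.4365 0.1696]
scene pad 433 [ 0.6591 -0.2077  0.0374] [ 0.66   -0.2052  0.0372] [0.084 0.088 0.011]
scene pad 496 [ 0.6564 -0.1029  0.0371] [ 0.6582 -0.1002  0.0375] [0.084 0.087 0.01 ]
scene pad 558 [0.655  0.0029 0.0383] [0.6572 0.0057 0.0383] [0.081 0.084 0.011]
scene pad 649 [0.6537 0.1106 0.04  ] [0.6558 0.1117 0.0398] [0.081 0.08  0.01 ]
```

```bash
python3 -m crank '[[-10,10,0,0,0,-2],[-30,31,0,0,0,-6],[-55,56,0,0,0,-11],[-85,86,0,0,0,-16],[-115,116,0,0,0,-22],[-145,147,0,0,0,-28],[-175,177,0,0,0,-34],[-205,207,0,0,0,-40],[-235,237,0,0,0,-46],[-265,267,0,0,0,-52],[-295,298,0,0,0,-57],[-320,323,0,0,0,-62],[-340,343,0,0,0,-66],[-355,358,0,0,0,-68],[-363,366,0,0,0,-69.3],[-365,368,0,0,0,-69.3],[-365,368,0,0,0,-69.3],[-365,368,0,0,0,-69.3]]' 1
python3 - <<'E'
from h import *
from meas import *
s=observe(); print(s["tool_pos"].round(4),R.from_rotvec(s["tcp_rot"]).as_matrix().round(3).tolist())
T=np.eye(4);T[:3,:3]=R.from_rotvec(s["tcp_rot"]).as_matrix();T[:3,3]=s["tool_pos"]
c=read_camera("wrist");save(c,"w1");W=cloud(c,T@np.array(c["hand_eye"])).reshape(-1,3)
for h,(x,y) in {150:(.393,.2925),128:(.421,-.284),106:(.449,-.157),84:(.433,.169)}.items():
    P=W[(np.hypot(W[:,0]-x,W[:,1]-y)<.035)&(W[:,2]>h/1000-.003)&(W[:,2]<h/1000+.02)]
    if len(P)>5: print(h,len(P),np.median(P[:,2]).round(4),((P.max(0)+P.min(0))/2).round(4),np.ptp(P,0).round(4))
E
```

```text
t: 2.7
tool_pos: [0.4496, -0.1585, 0.2921]
tcp_rot: [2.221, -2.222, -0.0]
force: [-0.5, -0.6, 0.4]
finger_gap: 0.0873
[ 0.4496 -0.1585  0.2921] [[-0.001, -1.0, -0.0], [-1.0, 0.001, -0.0], [0.0, 0.0, -1.0]]
128 2181 0.1328 [ 0.4216 -0.286   0.1305] [0.0305 0.0314 0.0109]
106 1335 0.1107 [ 0.4497 -0.1593  0.108 ] [0.0306 0.0309 0.0099]
```

View pics/w1.png

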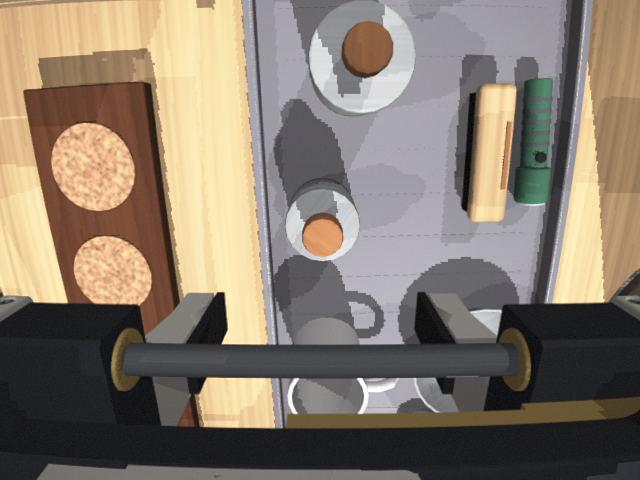

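The wrist view shows the 128's knob at (368,48), the 106's knob at (322,236) and the fingers clear of both. Its positions agree with the other cameras within 3 mm. I'll take the 106 first.

```bash
python3 -m crank '[[0,0,15,0,0,0],[0,0,40,0,0,0],[0,0,70,0,0,0],[0,0,100,0,0,0],[0,0,120,0,0,0],[0,0,135,0,0,0],[0,0,142,0,0,0],[0,0,146,0,0,0],[0,0,146,0,0,0],[0,0,146,0,0,0]]' 1 && python3 -m crank '[[0,0,0,0,0,0],[0,0,0,0,0,0],[0,0,0,0,0,0],[0,0,0,0,0,0],[0,0,0,0,0,0],[0,0,0,0,0,0],[0,0,0,0,0,0],[0,0,0,0,0,0],[0,0,-3,0,0,0],[0,0,-10,0,0,0],[0,0,-25,0,0,0],[0,0,-45,0,0,0],[0,0,-70,0,0,0],[0,0,-95,0,0,0],[0,0,-115,0,0,0],[0,0,-130,0,0,0],[0,0,-137,0,0,0],[0,0,-140,0,0,0],[0,0,-140,0,0,0]]' 0.2
```

```text
t: 3.75
tool_pos: [0.4504, -0.1581, 0.1468]
tcp_rot: [-2.221, 2.22, -0.001]
force: [0.6, -0.8, -0.3]
finger_gap: 0.0874
t: 5.65
tool_pos: [0.4498, -0.1579, 0.286]
tcp_rot: [-2.222, 2.221, 0.0]
force: [0.2, -0.7, -2.9]
finger_gap: 0.0311
```

```bash
cat > pads.py <<'E'
from h import *
s=observe()
T=np.eye(4);T[:3,:3]=R.from_rotvec(s["tcp_rot"]).as_matrix();T[:3,3]=s["tool_pos"]
c=read_camera("wrist");save(c,"wp");V=cloud(c,T@np.array(c["hand_eye"]));hsv=cv2.cvtColor(c["frame"],cv2.COLOR_RGB2HSV)
m=(V[...,2]>.03)&(V[...,2]<.055)&(V[...,0]>.58)&(V[...,0]<.73)&(hsv[...,2]>140)
k,l,st,_=cv2.connectedComponentsWithStats(m.astype(np.uint8))
for i in range(1,k):
    if st[i,4]>500: p=V[l==i]; print(((p.max(0)+p.min(0))/2).round(4),np.ptp(p,0).round(3),np.median(p[:,2]).round(4))
E
python3 pads.py
```

```text
[ 0.6609 -0.2054  0.0418] [0.083 0.081 0.006] 0.0422
[ 0.6593 -0.0999  0.0413] [0.082 0.082 0.006] 0.0421
```

```bash
python3 -m crank '[[-2,-8,0,0,0,0],[-7,-25,0,0,0,0],[-14,-50,0,0,0,0],[-21,-75,0,0,0,0],[-28,-100,0,0,0,0],[-35,-125,0,0,0,0],[-42,-150,0,0,0,0],[-50,-175,0,0,0,0],[-56,-195,0,0,0,0],[-58,-205,0,0,0,0],[-59,-208,0,0,0,0],[-59,-208,0,0,0,0]]' && python3 -m crank '[[-0,0,10,0,0,0],[0,0,30,0,0,0],[0,0,50,0,0,0],[0,0,70,0,0,0],[0,0,85,0,0,0],[0,0,93,0,0,0],[0,0,97,0,0,0],[0,0,99,0,0,0],[0,0,101,0,0,0],[0,0,102,0,0,0],[0,0,103,0,0,0],[0,0,103,0,0,0],[0,0,103,0,0,0]]'
```

```text
t: 6.9
tool_pos: [0.6582, -0.0986, 0.2852]
tcp_rot: [2.221, -2.22, -0.001]
force: [-0.7, 0.2, -1.8]
finger_gap: 0.0309
t: 8.2
tool_pos: [0.658, -0.0988, 0.1834]
tcp_rot: [-2.222, 2.221, -0.0]
force: [0.3, -0.4, -2.0]
finger_gap: 0.0312
```

```bash
python3 -m crank '[[0,0,0.7,0,0,0],[0,0,1.4,0,0,0],[0,0,1.4,0,0,0],[0,0,1.4,0,0,0]]'
```

```text
t: 8.6
tool_pos: [0.6581, -0.0989, 0.183]
tcp_rot: [-2.222, 2.22, -0.002]
force: [-2.4, 1.1, 5.5]
finger_gap: 0.0316
```

```bash
python3 -m crank '[[0,0,-0.5,0,0,0],[0,0,-0.5,0,0,0],[0,0,-0.5,0,0,0],[0,0,-0.5,0,0,0],[0,0,-0.5,0,0,0],[0,0,-0.5,0,0,0],[0,0,-5,0,0,0],[0,0,-15,0,0,0],[0,0,-35,0,0,0],[0,0,-60,0,0,0],[0,0,-85,0,0,0],[0,0,-105,0,0,0],[0,0,-117,0,0,0],[0,0,-120,0,0,0]]' 1; python3 -m crank '[[3,4,0,0,0,0],[12,15,0,0,0,0],[30,38,0,0,0,0],[50,63,0,0,0,0],[70,88,0,0,0,0],[90,113,0,0,0,0],[110,138,0,0,0,0],[130,163,0,0,0,0],[150,188,0,0,0,0],[168,210,0,0,0,0],[180,225,0,0,0,0],[186,234,0,0,0,0],[188,236,0,0,0,0],[188,236,0,0,0,0]]'
```

```text
t: 10.0
tool_pos: [0.6585, -0.0989, 0.304]
tcp_rot: [-2.22, 2.219, -0.003]
force: [0.2, 0.4, 0.2]
finger_gap: 0.0878
t: 11.4
tool_pos: [0.4222, -0.287, 0.3016]
tcp_rot: [-2.222, 2.221, 0.0]
force: [0.1, 0.4, 0.2]
finger_gap: 0.0874
```

```bash
cat > kn.py <<'E'
from h import *
s=observe(); print(s["tool_pos"].round(4))
T=np.eye(4);T[:3,:3]=R.from_rotvec(s["tcp_rot"]).as_matrix();T[:3,3]=s["tool_pos"]
c=read_camera("wrist");save(c,"wk");W=cloud(c,T@np.array(c["hand_eye"])).reshape(-1,3)
import sys
G={150:(.393,.2915,.005),128:(.421,-.285,.005),84:(.433,.168,.005),106:(.449,-.159,.005)}
Pd={150:(.6555,.110,.042),128:(.657,.005,.042),106:(.6585,-.1,.042),84:(.66,-.2055,.042)}
for D in(G,Pd):
  for h,(x,y,b) in D.items():
    P=W[(np.hypot(W[:,0]-x,W[:,1]-y)<.035)&(W[:,2]>b+h/1000-.008)&(W[:,2]<b+h/1000+.012)]
    if len(P)>50: print(h,"tray" if D is G else "pad",len(P),np.median(P[:,2]).round(4),((P.max(0)+P.min(0))/2)[:2].round(4),np.ptp(P,0).round(4))
E
python3 kn.py
```

```text
[ 0.4222 -0.287   0.3016]
128 tray 1448 0.1327 [ 0.4216 -0.2871] [0.0308 0.0312 0.0101]
```

```bash
python3 -m crank '[[0,0,15,0,0,0],[0,0,40,0,0,0],[0,0,70,0,0,0],[0,0,100,0,0,0],[0,0,118,0,0,0],[0,0,127,0,0,0],[0,0,132,0,0,0],[0,0,134,0,0,0],[0,0,134,0,0,0]]' 1 && python3 -m crank '[[0,0,0,0,0,0],[0,0,0,0,0,0],[0,0,0,0,0,0],[0,0,0,0,0,0],[0,0,0,0,0,0],[0,0,0,0,0,0],[0,0,0,0,0,0],[0,0,0,0,0,0],[0,0,-3,0,0,0],[0,0,-10,0,0,0],[0,0,-25,0,0,0],[0,0,-50,0,0,0],[0,0,-75,0,0,0],[0,0,-100,0,0,0],[0,0,-125,0,0,0],[0,0,-148,0,0,0],[0,0,-163,0,0,0],[0,0,-170,0,0,0],[0,0,-170,0,0,0]]' 0.2
```

```text
t: 12.35
tool_pos: [0.4227, -0.287, 0.1683]
tcp_rot: [-2.222, 2.22, -0.001]
force: [-0.4, -0.3, -0.1]
finger_gap: 0.0881
t: 14.25
tool_pos: [0.4222, -0.2869, 0.3385]
tcp_rot: [-2.221, 2.22, -0.002]
force: [0.3, 0.4, -4.2]
finger_gap: 0.0312
```

```bash
python3 -m crank '[[-5,-4,0,0,0,0],[-18,-15,0,0,0,0],[-40,-32,0,0,0,0],[-63,-50,0,0,0,0],[-86,-69,0,0,0,0],[-110,-88,0,0,0,0],[-133,-107,0,0,0,0],[-156,-126,0,0,0,0],[-180,-145,0,0,0,0],[-203,-163,0,0,0,0],[-226,-182,0,0,0,0],[-250,-201,0,0,0,0],[-270,-217,0,0,0,0],[-284,-229,0,0,0,0],[-291,-234,0,0,0,0],[-292,-235,0,0,0,0],[-292,-235,0,0,0,0]]' && python3 -m crank '[[-0,0,10,0,0,0],[0,0,30,0,0,0],[0,0,55,0,0,0],[0,0,80,0,0,0],[0,0,102,0,0,0],[0,0,115,0,0,0],[0,0,123,0,0,0],[0,0,128,0,0,0],[0,0,130,0,0,0],[0,0,131,0,0,0],[0,0,132,0,0,0],[0,0,133,0,0,0],[0,0,133.7,0,0,0],[0,0,133.7,0,0,0],[0,0,133.7,0,0,0]]'
```

```text
t: 15.95
tool_pos: [0.6566, 0.0048, 0.3374]
tcp_rot: [2.221, -2.22, -0.001]
force: [-0.1, 0.2, -3.8]
finger_gap: 0.0316
t: 17.45
tool_pos: [0.6571, 0.0052, 0.2047]
tcp_rot: [-2.222, 2.22, -0.001]
force: [-1.4, 0.2, -0.0]
finger_gap: 0.0309
```

```bash
python3 -m crank '[[0,0,0.3,0,0,0],[0,0,0,0,0,0],[0,0,0,0,0,0],[0,0,0,0,0,0],[0,0,0,0,0,0],[0,0,0,0,0,0],[0,0,-5,0,0,0],[0,0,-15,0,0,0],[0,0,-35,0,0,0],[0,0,-60,0,0,0],[0,0,-85,0,0,0],[0,0,-95,0,0,0],[0,0,-100,0,0,0],[0,0,-100,0,0,0]]' 1; python3 -m crank '[[-3,4,0,0,0,0],[-12,15,0,0,0,0],[-28,38,0,0,0,0],[-46,63,0,0,0,0],[-64,88,0,0,0,0],[-82,113,0,0,0,0],[-100,138,0,0,0,0],[-118,163,0,0,0,0],[-136,188,0,0,0,0],[-152,208,0,0,0,0],[-160,220,0,0,0,0],[-163,224,0,0,0,0],[-163,224,0,0,0,0],[-163,224,0,0,0,0]]'; python3 kn.py
```

```text
t: 18.85
tool_pos: [0.6569, 0.0052, 0.3044]
tcp_rot: [-2.221, 2.22, -0.0]
force: [0.7, -0.2, -1.2]
finger_gap: 0.0876
t: 20.25
tool_pos: [0.4329, 0.168, 0.3039]
tcp_rot: [2.222, -2.22, 0.0]
force: [-0.7, -1.1, 0.3]
finger_gap: 0.0875
[0.4329 0.168  0.3039]
150 tray 1112 0.1543 [0.3946 0.2896] [0.0305 0.0283 0.0096]
84 tray 1087 0.0887 [0.4345 0.1672] [0.0305 0.0309 0.0095]
```

```bash
python3 -m crank '[[0,-1,15,0,0,0],[0,-1,40,0,0,0],[0,-1,70,0,0,0],[0,-1,100,0,0,0],[0,-1,130,0,0,0],[0,-1,155,0,0,0],[0,-1,170,0,0,0],[0,-1,177,0,0,0],[0,-1,180,0,0,0],[0,-1,180,0,0,0]]' 1 && python3 -m crank '[[0,0,0,0,0,0],[0,0,0,0,0,0],[0,0,0,0,0,0],[0,0,0,0,0,0],[0,0,0,0,0,0],[0,0,0,0,0,0],[0,0,0,0,0,0],[0,0,-3,0,0,0],[0,0,-10,0,0,0],[0,0,-25,0,0,0],[0,0,-50,0,0,0],[0,0,-75,0,0,0],[0,0,-100,0,0,0],[0,0,-125,0,0,0],[0,0,-150,0,0,0],[0,0,-175,0,0,0],[0,0,-195,0,0,0],[0,0,-203,0,0,0],[0,0,-205,0,0,0],[0,0,-205,0,0,0]]' 0.2
```

```text
t: 21.3
tool_pos: [0.4342, 0.168, 0.1241]
tcp_rot: [2.221, -2.221, 0.0]
force: [-0.3, -0.0, 0.2]
finger_gap: 0.0877
t: 23.3
tool_pos: [0.4335, 0.1679, 0.3285]
tcp_rot: [2.221, -2.221, -0.001]
force: [-1.3, -0.3, -1.6]
finger_gap: 0.0312
```

```bash
python3 -m crank '[[5,-3,0,0,0,0],[18,-11,0,0,0,0],[40,-24,0,0,0,0],[65,-39,0,0,0,0],[90,-54,0,0,0,0],[115,-69,0,0,0,0],[140,-84,0,0,0,0],[165,-100,0,0,0,0],[190,-115,0,0,0,0],[215,-130,0,0,0,0],[240,-145,0,0,0,0],[265,-160,0,0,0,0],[290,-175,0,0,0,0],[315,-190,0,0,0,0],[338,-204,0,0,0,0],[356,-215,0,0,0,0],[368,-222,0,0,0,0],[373,-225,0,0,0,0],[373,-225,0,0,0,0],[373,-225,0,0,0,0]]' && python3 -m crank '[[-0,0,10,0,0,0],[0,0,30,0,0,0],[0,0,55,0,0,0],[0,0,80,0,0,0],[0,0,105,0,0,0],[0,0,128,0,0,0],[0,0,145,0,0,0],[0,0,155,0,0,0],[0,0,160,0,0,0],[0,0,163,0,0,0],[0,0,165,0,0,0],[0,0,166,0,0,0],[0,0,167,0,0,0],[0,0,168,0,0,0],[0,0,168.7,0,0,0],[0,0,168.7,0,0,0],[0,0,168.7,0,0,0]]'
```

```text
t: 25.3
tool_pos: [0.6587, -0.2043, 0.3289]
tcp_rot: [2.222, -2.22, -0.001]
force: [0.3, -0.4, -1.6]
finger_gap: 0.0313
t: 27.0
tool_pos: [0.6594, -0.205, 0.1626]
tcp_rot: [-2.222, 2.22, -0.003]
force: [-3.9, 1.4, 9.2]
finger_gap: 0.0315
```

```bash
python3 -m crank '[[0,0,-1.5,0,0,0],[0,0,-1.5,0,0,0],[0,0,-1.5,0,0,0]]'; python3 -m crank '[[0,0,0,0,0,0],[0,0,0,0,0,0],[0,0,0,0,0,0],[0,0,0,0,0,0],[0,0,0,0,0,0],[0,0,-5,0,0,0],[0,0,-15,0,0,0],[0,0,-35,0,0,0],[0,0,-60,0,0,0],[0,0,-85,0,0,0],[0,0,-110,0,0,0],[0,0,-135,0,0,0],[0,0,-150,0,0,0],[0,0,-158,0,0,0],[0,0,-160,0,0,0]]' 1;  python3 -m crank '[[-8,4,0,0,0,0],[-25,13,0,0,0,0],[-50,27,0,0,0,0],[-80,43,0,0,0,0],[-110,59,0,0,0,0],[-140,75,0,0,0,0],[-170,91,0,0,0,0],[-200,107,0,0,0,0],[-230,123,0,0,0,0],[-260,139,0,0,0,0],[-290,155,0,0,0,0],[-320,171,0,0,0,0],[-350,187,0,0,0,0],[-380,203,0,0,0,0],[-410,219,0,0,0,0],[-440,235,0,0,0,0],[-465,248,0,0,0,0],[-485,259,0,0,0,0],[-496,265,0,0,0,0],[-496,265,0,0,0,0]]'; python3 kn.py
```

```text
t: 27.3
tool_pos: [0.6593, -0.2049, 0.1626]
tcp_rot: [-2.222, 2.22, -0.001]
force: [-1.9, 0.4, 6.2]
finger_gap: 0.0312
t: 28.8
tool_pos: [0.6592, -0.2049, 0.3234]
tcp_rot: [-2.221, 2.22, -0.003]
force: [0.3, 0.0, -0.8]
finger_gap: 0.0878
t: 30.8
tool_pos: [0.3928, 0.2918, 0.3211]
tcp_rot: [2.223, -2.218, 0.0]
force: [-0.1, 0.3, 0.9]
finger_gap: 0.0876
[0.3928 0.2918 0.3211]
150 tray 1468 0.1547 [0.3939 0.2919] [0.0311 0.0306 0.0104]
```

```bash
python3 -m crank '[[0,-1,15,0,0,0],[0,-1,40,0,0,0],[0,-1,70,0,0,0],[0,-1,98,0,0,0],[0,-1,116,0,0,0],[0,-1,125,0,0,0],[0,-1,129,0,0,0],[0,-1,131,0,0,0],[0,-1,131,0,0,0]]' 1 && python3 -m crank '[[0,0,0,0,0,0],[0,0,0,0,0,0],[0,0,0,0,0,0],[0,0,0,0,0,0],[0,0,0,0,0,0],[0,0,0,0,0,0],[0,0,0,0,0,0],[0,0,0,0,0,0],[0,0,-3,0,0,0],[0,0,-10,0,0,0],[0,0,-25,0,0,0],[0,0,-45,0,0,0],[0,0,-70,0,0,0],[0,0,-95,0,0,0],[0,0,-115,0,0,0],[0,0,-130,0,0,0],[0,0,-138,0,0,0],[0,0,-140,0,0,0],[0,0,-140,0,0,0]]' 0.2
```

```text
t: 31.75
tool_pos: [0.3951, 0.2912, 0.1914]
tcp_rot: [-2.221, 2.22, 0.0]
force: [0.4, -0.2, 1.0]
finger_gap: 0.0881
t: 33.65
tool_pos: [0.3945, 0.2908, 0.3304]
tcp_rot: [2.221, -2.221, -0.0]
force: [-0.4, -0.3, -5.2]
finger_gap: 0.0315
```

```bash
python3 -m crank '[[4,-4,0,0,0,0],[15,-14,0,0,0,0],[33,-32,0,0,0,0],[52,-54,0,0,0,0],[70,-78,0,0,0,0],[87,-102,0,0,0,0],[104,-126,0,0,0,0],[120,-150,0,0,0,0],[134,-174,0,0,0,0],[147,-197,0,0,0,0],[160,-219,0,0,0,0],[170,-238,0,0,0,0],[177,-252,0,0,0,0],[180,-260,0,0,0,0],[181,-262,0,0,0,0],[181,-262,0,0,0,0],[181,-262,0,0,0,0]]' && python3 -m crank '[[-0,0,10,0,0,0],[0,0,30,0,0,0],[0,0,52,0,0,0],[0,0,72,0,0,0],[0,0,86,0,0,0],[0,0,93,0,0,0],[0,0,97,0,0,0],[0,0,99,0,0,0],[0,0,100,0,0,0],[0,0,101,0,0,0],[0,0,102,0,0,0],[0,0,102,0,0,0],[0,0,102,0,0,0]]'
```

```text
t: 35.35
tool_pos: [0.6563, 0.1106, 0.3311]
tcp_rot: [-2.223, 2.22, 0.0]
force: [-0.6, -0.0, -4.9]
finger_gap: 0.0312
t: 36.65
tool_pos: [0.6569, 0.1102, 0.229]
tcp_rot: [-2.222, 2.221, -0.0]
force: [0.1, 0.6, -4.9]
finger_gap: 0.0312
```

```bash
python3 -m crank '[[0,0,0.7,0,0,0],[0,0,1.4,0,0,0],[0,0,1.4,0,0,0],[0,0,1.4,0,0,0]]'
```

```text
t: 37.05
tool_pos: [0.657, 0.1102, 0.2278]
tcp_rot: [-2.222, 2.221, -0.0]
force: [-1.3, -0.1, -2.2]
finger_gap: 0.0314
```

Partly unloaded, so it is touching the pad. I'll go another 0.4 mm, release, rise and back off, then check.

```bash
python3 -m crank '[[0,0,0.4,0,0,0],[0,0,0.4,0,0,0],[0,0,0.4,0,0,0]]'; python3 -m crank '[[0,0,0,0,0,0],[0,0,0,0,0,0],[0,0,0,0,0,0],[0,0,0,0,0,0],[0,0,0,0,0,0],[0,0,-5,0,0,0],[0,0,-15,0,0,0],[0,0,-35,0,0,0],[0,0,-60,0,0,0],[0,0,-80,0,0,0],[0,0,-95,0,0,0],[0,0,-100,0,0,0],[0,0,-100,0,0,0]]' 1;  python3 -m crank '[[0,5,0,0,0,0],[0,18,0,0,0,0],[0,40,0,0,0,0],[0,65,0,0,0,0],[0,90,0,0,0,0],[0,115,0,0,0,0],[0,140,0,0,0,0],[0,165,0,0,0,0],[0,187,0,0,0,0],[0,198,0,0,0,0],[0,200,0,0,0,0],[0,200,0,0,0,0]]'
python3 kn.py
python3 - <<'E'
from h import *
Pd={150:(.6555,.110),128:(.657,.005),106:(.6585,-.1),84:(.66,-.2055)}
for n in("top","scene"):
    c=read_camera(n); save(c,n+"2"); W=cloud(c,c["T"]).reshape(-1,3)
    for h,(x,y) in Pd.items():
        P=W[(np.hypot(W[:,0]-x,W[:,1]-y)<.035)&(W[:,2]>.042+h/1000-.008)&(W[:,2]<.054+h/1000)]
        if len(P)>3: print(n,h,len(P),np.median(P[:,2]).round(4),((P.max(0)+P.min(0))/2)[:2].round(4), "pad",(x,y))
E
```

```text
t: 37.35
tool_pos: [0.657, 0.1102, 0.2278]
tcp_rot: [-2.222, 2.22, -0.001]
force: [-2.7, -0.4, 4.2]
finger_gap: 0.0312
t: 38.65
tool_pos: [0.6571, 0.1103, 0.3283]
tcp_rot: [-2.221, 2.219, -0.001]
force: [-0.3, -0.2, -1.3]
finger_gap: 0.0877
t: 39.85
tool_pos: [0.457, 0.1102, 0.327]
tcp_rot: [-2.223, 2.22, -0.0]
force: [0.6, 0.3, 0.7]
finger_gap: 0.0874
[0.457  0.1102 0.327 ]
150 pad 1706 0.1917 [0.6558 0.111 ] [0.0316 0.0311 0.0102]
128 pad 1861 0.1698 [0.6555 0.0055] [0.0301 0.0317 0.011 ]
top 150 98 0.191 [0.6526 0.1134] pad (0.6555, 0.11)
top 128 91 0.1698 [0.6542 0.0058] pad (0.657, 0.005)
top 106 93 0.1465 [ 0.6555 -0.0974] pad (0.6585, -0.1)
top 84 90 0.1249 [ 0.6573 -0.2035] pad (0.66, -0.2055)
scene 150 110 0.1873 [0.6583 0.1148] pad (0.6555, 0.11)
scene 128 91 0.1654 [0.6589 0.0071] pad (0.657, 0.005)
scene 106 79 0.1432 [ 0.6603 -0.0976] pad (0.6585, -0.1)
scene 84 65 0.1209 [ 0.662  -0.2032] pad (0.66, -0.2055)
```

View pics/scene2.png

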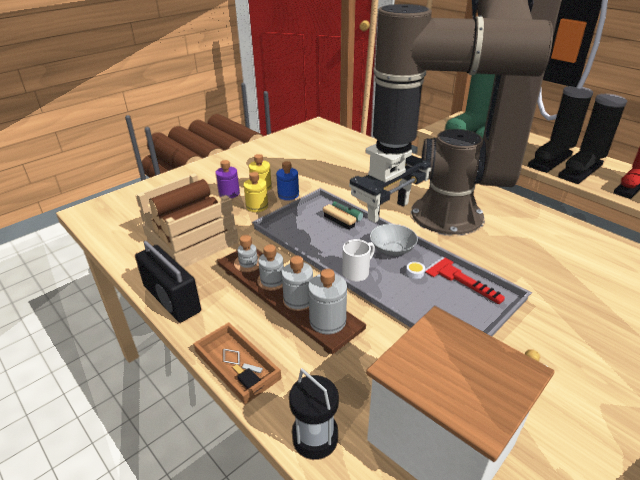

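View pics/top2.png

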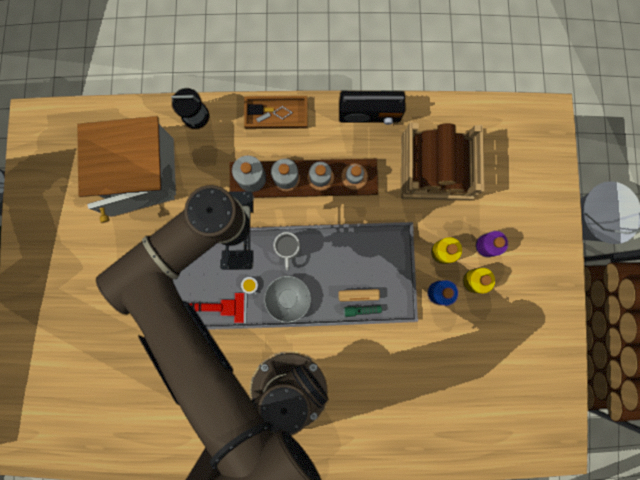

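The two views show the canisters upright on the pads, stepping down from the 150 at (327,300) to the 84 at (246,252) in the scene view. The mug is unmoved at (288,245) in the top view, and the arm is clear.

```bash
python3 -c "
from station import *
print(job_done())"
```

```text
the job is handed in; nothing more can be done
None
```

The job is handed in: all four steel canisters are out of the tray and standing on the riser pads. The cabinet is at the +y end, so the order is 150 on pad_a, 128 on pad_b, 106 on pad_c and 84 on pad_d. I lifted each one by its knob and set it down slowly, and the job took about 40 s of the 120 s allowed.

- **Placement:** all three cameras put every canister axis within about 5 mm of its pad centre. The wrist camera saw only the 150 and the 128 in the last check. All stood upright in the last pictures.
- **Height readings:** the top and wrist cameras matched the expected knob heights within about 1.5 mm. The scene camera read 4–5 mm low, as it also did before anything was moved.
- **Set-down force:** the 84 touched down about 2 mm earlier than expected, with about 9 N at contact. I eased off before releasing it.
- **Other objects:** the mug shows at the same place as at the start, and the gripper ended open and clear of everything. I did not go near the blue, purple and yellow look-alikes.

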